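# Put the mirror compact away in the bathroom drawer

### The job

Pull the bamboo cabinet's drawer out to its stop, then move the red mirror compact from its white stand into any one of the three slots in the drawer, standing on edge; lower it right down into the slot before letting go rather than dropping it. Leave the drawer fully open, and leave the dispenser, cup, nail clipper and bamboo box where they are.

Things in the scene. Friction and masses are not known exactly. Their poses are not given: they have to be found in the camera images.
- cabinet: Fixed bamboo drawer cabinet, 210 deep x 230 wide x 120 mm high, with one drawer. Origin at the foot of the middle of its front face; x points into the cabinet, y to its left along the front, z up. The drawer slides out along -x of this frame. Its yaw varies within about 0.25 rad.
- drawer (a joint): How far the drawer is out, in m: 0 shut, 0.140 at its stop. It starts 5 to 25 mm out, takes about 3 N to move and stays where it is left. Drawer front 12 mm thick, its top 111 mm above the shelf; the drawer's side and back walls are 5 to 6 mm thick, their tops 62 mm above the shelf, the sides 190 mm apart inside; its floor is 18 mm above the shelf.
- handle (a point): Middle of the drawer's steel bar handle: a horizontal round bar 12 mm thick and 110 mm long, along the cabinet's y, held at both ends, 104 mm above the shelf (16 mm below the cabinet's top). Its centre line is 55 mm in front of the drawer front: 49 mm is free behind it. Moves with the drawer; axes as the cabinet's.
- slot_left (a point): Middle of the floor of the left slot in the drawer (left as the robot sees it); moves with the drawer. x runs along the slot towards the cabinet, y to the left across it, z up. All three slots are alike: 25 mm wide between two brown wooden walls 6 mm thick, 84 mm long and 34 mm high above the drawer floor.
- slot_middle (a point): The same for the middle slot; the slots are 55 mm apart, centre to centre. Two low cross rails (9 mm high, 44 mm apart) on each slot's floor cradle the compact, whose centre then rests 42 mm above this point, above the slot's middle. The slot's middle is 62 mm behind the drawer's front face and 117 mm behind the handle bar.
- slot_right (a point): The same for the right slot.
- compact_center (a point): Centre of the red plastic mirror compact, a disc 80 mm across and 18 mm thick, about 70 g. y is the disc's axis, through its flat faces (one face carries a silver disc, the other a dark red one); x lies in the plane of the disc; z points up at the start. It starts standing on edge in its stand, its centre 54 mm above the shelf and its top 94 mm, and may lean up to 0.2 rad.
- stand: Fixed white ceramic stand, 100 x 62 mm, origin at the middle of its underside. On its 12 mm thick base is a slot along its x, shaped like those of the drawer: 25 mm wide, walls 6 mm thick and 34 mm high (tops 46 mm above the shelf). The compact stands in it.
- dispenser: Bystander: white plastic push dispenser, 64 mm across, 154 mm high. Origin at the middle of its underside.
- cup: Bystander: blue ceramic cup, 74 mm across, 85 mm high. Origin at the middle of its underside.
- clipper: Bystander: steel nail clipper lying flat, 80 x 14 x 13 mm. Origin at the middle of its underside.
- bamboo_box: Bystander: shut bamboo box, 102 x 142 x 62 mm. Origin at the middle of its underside.
There are look-alikes about, which are no part of the job. Of the things that look like the part that bears compact_center, the smallest one is meant.

How it is judged:
By the outcome, as a careful person would: the job done as asked, in the order asked, and still so for the second after the job is handed in, with the robot touching nothing.
It also fails if it takes over 51 s, if anything falls off the work surface, if the arm or the gripper's body presses on something with over 40 N, if the wrist force passes 120 N, or if a joint passes its speed limit or range.

### The arm

A 6-joint arm with a two-finger parallel gripper is mounted at the origin on the work surface. World frame = base frame: x ahead of the robot, y to its left, z up, the work surface at z = 0. Lengths are in m, angles in degrees, forces in N, time in s.
With the tool pointing down it reaches from about 0.35 to 0.875 m from the base axis. Payload 4.2 kg.
Tool frame: the origin (TCP) lies on the front face of the gripper's body, between the roots of the fingers; the fingertips stand 70 mm ahead of it and the grasp point (between the pads) lies 51 mm ahead of it (r.nose_length is the distance from the TCP to the fingertips, in m); z points along the fingers, y is the direction in which the jaws open and shut (so a half turn about z gives the same grasp; the last joint's range is limited). The gripper opens to 87 mm and grips with 3 to 60 N. Pads are 19 mm wide; open, the fingers measure 117 mm over their backs; the gripper's body (75 mm by 190 mm) begins 51 mm behind the grasp point.
Start: joints at [77.899, 22.042, 0.453, 0, -68.411, -14.817], TCP at [0.283, 0.557, 0.292] pointing down, gripper open.
Joint ranges: [-179.83, 179.83], [-69.29, 118.12], [-61.27, 80.66], [-181.25, 117.63], [-171.15, -9.14], [-177.46, 177.46]. Speed limits (degrees/s): [159.86, 159.86, 180, 180, 180, 180].

### API

Orientations are given as a 3x3 rotation matrix whose columns are the frame's x, y, z axes.
In Python, from station import telemetry, capture, order, r gives the robot as it stands.
- The arm moves only by the tool drive_tool, never from a script. Its argument "series" is a list of rows, each a list of 4 numbers: the shift along the tool's x, y, z as a fraction of full scale, then the turn about the tool's z as a fraction of full scale. In form: [[dx, dy, dz, turn], ...]. A call has 1 to 10 rows; each row is the pose to reach, as a shift and turn from the pose commanded when the call began, along the tool's axes at that moment; what a row does not reach only later rows make up. Full scale, the value 1, is 0.12 m for a shift and 2 rad for a turn. A row lasts 1/8 s, in which the tool goes at most 62.5 mm and 10.7 degrees, less where a joint would pass 70% of its speed; a pose out of reach is approached as far as the arm can. A call with a number of a shift or a turn outside -1 to 1 is refused whole. A call with a gripper value outside its range is refused whole. "fingers" is the finger opening in mm, from 0 to 87, set as the call begins (left out, the last holds). The fingers move at their own pace and stop on an object; the grip force is fixed at half the most. Time passes only in rows, so rows that repeat a pose let the fingers close. It gives the time, the measured TCP pose, the force and the opening at its end, in the units of the state.
- telemetry.sense(): the state, without advancing time (a new reading comes with each control period).
- capture(name): name is "side" or "top"; returns a dict with "color" (400x640x3 uint8, blue, green, red), "fx", "fy", "cx", "cy" (pixels), "eye" and "attitude" of the camera in the world. Camera axes: x right, y up, looking along -z (the intrinsics and any distortion apply to the point x, -y, -z); pixel columns grow to the right and rows downward; lengths in m; the calibration is good to about 2 mm. A picture is of the moment at which its call begins. There is no depth.
- order.finish_job(): hands the job in, once; it reports no verdict.
The state is a dict: "time_s": time; "joints": joint angles; "joint_velocities": joint speeds; "effort": joint torques, N m; "tcp_pos": TCP position; "ee_rot": TCP orientation; "wrist_force": force on the tool from outside, world axes, zero at the start; "moment": the same for the moment, N m; "gripper_width": opening from 0.0 (shut) to 1.0 (fully open).
Only numpy, scipy, OpenCV 4.12 (cv2) and the standard library are available. Lean on these libraries where they do the work, as an engineer would, in place of code of your own. Each camera call takes 0.05 s, during which the arm holds its last target. There are 200 camera calls.

## Working session

There is one attempt and no reset: what is moved stays moved. The work goes in short steps, Python scripts to look and compute and a tool call to move; the robot and the scene stay as the last step left them, time stands still between calls to the robot, and variables do not carry over. Pictures are saved under pics/ and viewed, about 8 in all and at most 12, crops included, and the job is handed in when it is done.

Besides the shell and the picture viewer there is one more tool, called after "Emit:" as name(argument=value, ...), one argument or row to a line, values as JSON. drive_tool: Moves the arm, as the interface text tells. Shift numbers are shares of 0.12 m and turn numbers shares of 2 rad, none past 1 either way. Its arguments: {"type":"object","properties":{"series":{"type":"array","items":{"type":"array","items":{"type":"number","minimum":-1,"maximum":1}}},"fingers":{"type":"number"}},"required":["series"]}

```bash
mkdir -p pics; ls; python3 - <<'E'
from station import telemetry, capture, order, r
import cv2, json
s=telemetry.sense(); print(s)
for n in("side","top"):
    c=capture(n); cv2.imwrite(f"pics/{n}0.png",c["color"]); print(n,{k:(v.tolist() if hasattr(v,'tolist') else v) for k,v in c.items() if k!="color"})
E
```

```text
pics
{'time_s': 0.0, 'joints': array([ 7.79002646e+01,  2.20899880e+01,  3.78680087e-01, -2.71931271e-02,
       -6.84136633e+01, -1.48164253e+01]), 'joint_velocities': array([ 0.10020213, -0.00325605,  0.04199351, -0.02961441, -0.11452565,
       -0.01856845]), 'effort': array([-1.09682780e-03, -3.90669787e+01,  1.87404782e+01,  4.22000796e+00,
        1.09687838e-02, -1.89528364e-04]), 'tcp_pos': array([0.28270651, 0.55688283, 0.29116475]), 'ee_rot': array([[ 8.91590665e-01, -4.52841359e-01, -8.88711477e-04],
       [-4.52842212e-01, -8.91588340e-01, -2.04015698e-03],
       [ 1.31502667e-04,  2.22143099e-03, -9.99997524e-01]]), 'wrist_force': array([ 0.05814023,  0.07885627, -0.13867276]), 'moment': array([ 0.02850659,  0.01477887, -0.04159394]), 'gripper_width': 0.9997578149966528}
side {'fx': 517.4871328174712, 'fy': 517.4871328174712, 'cx': 317.9029636061765, 'cy': 209.30447197296417, 'eye': [0.28043000123952355, 1.1278464695765744, 0.9555449368425016], 'attitude': [[-0.9718069599217881, 0.13505358593226058, -0.1932660383368215], [-0.23542649542606836, -0.60055927467947, 0.7641354087122703], [-0.012868484719330487, 0.7880920545997824, 0.6154228754098453]]}
top {'fx': 407.61850256299937, 'fy': 407.61850256299937, 'cx': 311.97853070500355, 'cy': 204.08060058511904, 'eye': [0.4161997409842839, 0.03634343821836006, 1.1239505742626434], 'attitude': [[0.004230216702390842, 0.9935570481488624, -0.11325412725534456], [-0.9996995295932992, 0.006936284613535626, 0.023510391036643166], [0.024144477579493298, 0.11312064369282467, 0.9932878556455494]]}
```

View pics/side0.png

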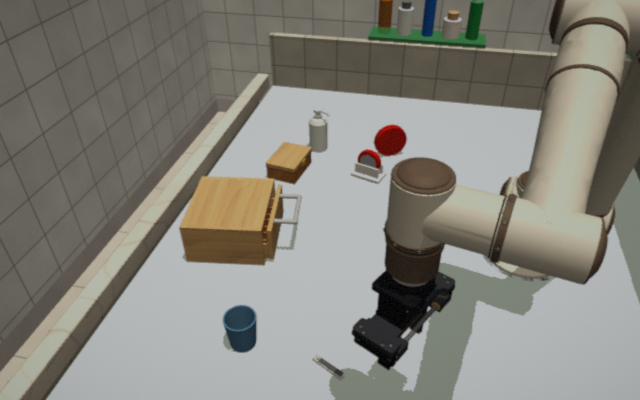

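View pics/top0.png

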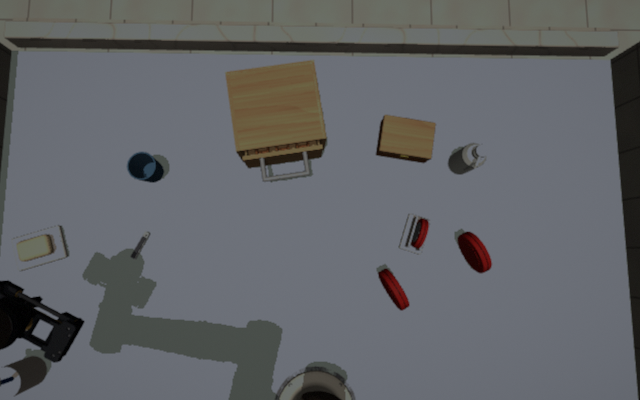

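Side view: cabinet (235,220), handle bar about (297,208), compact in its stand (370,160), a larger red disc (390,141), the third hidden by the arm. Top view: handle bar (287,176), and three red discs at (420,234) in the white stand, (394,288) and (474,251). The one in the stand at (420,234) looks smallest, so I'll check it in a close crop.

```bash
cat > h.py <<'E'
import numpy as np, cv2, json
from scipy.optimize import least_squares
from station import telemetry, capture, order, r
def pix(c,P):
    p=(np.atleast_2d(P)-np.array(c["eye"]))@np.array(c["attitude"])
    return np.c_[c["cx"]+c["fx"]*p[:,0]/-p[:,2], c["cy"]+c["fy"]*p[:,1]/p[:,2]]
def ray(c,uv):
    d=np.array([(uv[0]-c["cx"])/c["fx"],-(uv[1]-c["cy"])/c["fy"],-1.])
    return np.array(c["attitude"])@d
def onz(c,uv,z):
    d=ray(c,uv);e=np.array(c["eye"]);return e+d*(z-e[2])/d[2]
def tri(c1,u1,c2,u2):
    d1,d2=ray(c1,u1),ray(c2,u2);e1,e2=np.array(c1["eye"]),np.array(c2["eye"])
    t=np.linalg.lstsq(np.c_[d1,-d2],e2-e1,rcond=None)[0]
    a,b=e1+t[0]*d1,e2+t[1]*d2
    return (a+b)/2,np.linalg.norm(a-b)
def crop(c,x0,y0,w,h,k): return cv2.resize(c["color"][y0:y0+h,x0:x0+w],None,fx=k,fy=k,interpolation=cv2.INTER_CUBIC)
E
python3 - <<'E'
from h import *
s,t=capture("side"),capture("top")
a=crop(s,335,110,90,80,4.4); b=crop(t,370,200,140,120,2.9)
h=352;A=np.zeros((600,800,3),np.uint8)
A[:a.shape[0],:396]=a[:600,:396];A[:b.shape[0],398:398+min(402,b.shape[1])]=b[:,:402]
a=crop(s,230,170,90,55,4.4);A[355:355+242,:396]=a[:242,:396]
a=crop(t,220,130,130,65,3);A[355:355+195,398:398+390]=a
cv2.imwrite("pics/crop1.png",A)
# red blobs
for c in(s,t):
    m=((c["color"][...,2]>90)&(c["color"][...,1]<50)&(c["color"][...,0]<50)).astype(np.uint8)
    n,l,st,ce=cv2.connectedComponentsWithStats(m)
    for i in range(1,n):
        if st[i,4]>20: print(st[i],ce[i])
E
```

```text
[375 126  31  29 663] [389.88386124 139.9638009 ]
[359 150  21  16  94] [371.86170213 155.41489362]
[418 223   7  20  41] [421.3902439  232.56097561]
[421 225   7  21  35] [424.31428571 235.11428571]
[472 241  15  27  97] [480.21649485 253.40206186]
[477 240  14  26  79] [484.79746835 251.43037975]
[392 278  17  26 100] [400.35 290.4 ]
[387 280  17  26 102] [395.42156863 291.98039216]
```

View pics/crop1.png

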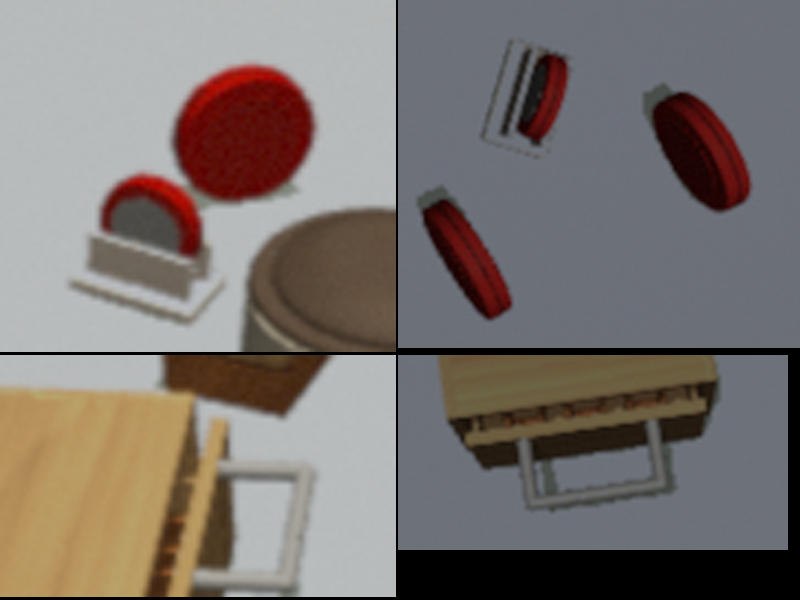

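The crop confirms it: the disc in the white stand, with its silver face, is clearly the smallest of the three. Next I'll fit the cabinet, handle, stand and compact from both views.

```bash
cat > fit.py <<'E'
from h import *
s,t=capture("side"),capture("top")
for n,a,b in(("bar+y",(295.9,221.1),(264.3,179)),("bar-y",(299.1,197),(310.3,173.3)),("cabFR",(274.1,179.5),(326,135.7)),("compact blob top",(369.5,150.5),(425,230))):
    p,g=tri(s,a,t,b);print(n,p.round(4),"gap",round(g,4))
R=lambda a:np.array([[np.cos(a),-np.sin(a),0],[np.sin(a),np.cos(a),0],[0,0,1]])
# cabinet: x,y,yaw,q ; local pts
def res(v):
    L=lambda P:np.array(P)@R(v[2]).T+[v[0],v[1],0]
    bar=L([[-v[3]-.055,.055-.006,.104],[-v[3]-.055,-.055+.006,.104]])
    top=L([[0,.115,.12],[0,-.115,.12],[.21,.115,.12],[.21,-.115,.12]])
    e=[pix(s,bar)-[[295.9,221.1],[299.1,197]],pix(t,bar)-[[264.3,179],[310.3,173.3]],
       pix(t,top)-[[236.3,151.5],[326,135.7],[227,72],[314,61]],pix(s,top[[1,3]])-[[274.1,179.5],[201,178]]]
    return np.vstack(e).ravel()
f=least_squares(res,[.66,.1,.1,.02],loss="soft_l1");print("cab",f.x.round(4),"res",f.fun.round(1))
x,y,a,q=f.x;h=R(a)@[-q-.055,0,0]+[x,y,0];print("handle",h.round(4),"open-handle",(R(a)@[-.195,0,0]+[x,y,0]).round(4),"slot open",(R(a)@[-.078,0,0]+[x,y,0]).round(4))
# stand + compact by rendered red mask
K=8
def masks(c,box):
    x0,y0,w,h=box;i=c["color"][y0:y0+h,x0:x0+w].astype(float);return np.clip((i[...,2]-1.3*i[...,1]-15)/40,0,1)
bs=(350,140,40,40);bt=(400,205,40,60)
M=[masks(s,bs),masks(t,bt)]
th=np.linspace(0,2*np.pi,48)
def box(lo,hi): return np.array([[X,Y,Z] for X in(lo[0],hi[0]) for Y in(lo[1],hi[1]) for Z in(lo[2],hi[2])])
def render(v,sg):
    x,y,yaw,lean,off,cx,z=v;out=[]
    W=lambda P:P@R(yaw).T+[x,y,0]
    rx=np.array([[1,0,0],[0,np.cos(lean),-np.sin(lean)],[0,np.sin(lean),np.cos(lean)]])
    ring=lambda rr,yy:W(np.c_[rr*np.cos(th),0*th+yy,rr*np.sin(th)]@rx.T+[cx,off,z])
    disc=np.vstack([ring(.04,.009),ring(.04,-.009)]);silver=ring(.032,sg*.009)
    walls=[W(box((-.042,o-.003,.012),(.042,o+.003,.046))) for o in(.0155,-.0155)]
    for c,b in((s,bs),(t,bt)):
        m=np.zeros((b[3]*K,b[2]*K),np.uint8)
        uv=lambda P:((pix(c,P)-[b[0]-.5,b[1]-.5])*K).astype(np.int32)
        cv2.fillConvexPoly(m,cv2.convexHull(uv(disc)),255)
        n=(W(np.array([[0,sg,0.]])@rx.T)-[x,y,0])[0]
        if (np.array(c["eye"])-silver[0])@n>0: cv2.fillConvexPoly(m,cv2.convexHull(uv(silver)),0)
        # walls nearer the camera than disc hide it
        ex=(np.array(c["eye"])-[x,y,0])@R(yaw)
        for w,o in zip(walls,(1,-1)):
            if ex[1]*o>0.03: cv2.fillConvexPoly(m,cv2.convexHull(uv(w)),0)
        out.append(cv2.resize(m,(b[2],b[3]),interpolation=cv2.INTER_AREA)/255.)
    return out
T=[(409.3,213.1),(428.6,219),(421.7,254.5),(399.3,247.6)];p=np.array([onz(t,u,.012) for u in T]);print("stand corners",p[:,:2].round(3).tolist())
c0=p.mean(0);d=(p[0]-p[3]+p[1]-p[2]);yaw0=np.arctan2(d[1],d[0]);print("stand c",c0.round(4),"yaw",yaw0, "len",np.linalg.norm(d)/2)
from scipy.optimize import minimize
for sg in(1,-1):
    best=None
    for l0 in(-.15,0.,.15):
        cost=lambda u:sum(((cv2.GaussianBlur(A,(0,0),.7)-cv2.GaussianBlur(B,(0,0),.7))**2).sum() for A,B in zip(render(u*sc+v0,sg),M))+ (u[4]*sc[4]/.004)**2+(u[5]*sc[5]/.004)**2+(u[6]*sc[6]/.004)**2
        v0=np.array([c0[0],c0[1],yaw0,l0,0,0,.054]);sc=np.array([.01,.01,.1,.1,.003,.003,.003])
        f=minimize(cost,np.zeros(7),method="Nelder-Mead",options=dict(maxiter=1200,initial_simplex=np.vstack([np.zeros(7),np.eye(7)])))
        if best is None or f.fun<best[0]: best=(f.fun,f.x*sc+v0)
    v=best[1];print("sg",sg,"cost",round(best[0],1),v.round(4),"compact",(R(v[2])@[v[5],v[4],v[6]]+[v[0],v[1],0]).round(4))
# other red things and obstacles in top view
for n,u,z in(("decoyA",(394,288),.06),("decoyB",(474,251),.06),("cup",(142,164),.085),("disp",(473,155),.154)):print(n,onz(t,u,z).round(3))
E
python3 fit.py
```

```text
bar+y [0.5935 0.1327 0.1051] gap 0.0037
bar-y [0.6139 0.0168 0.095 ] gap 0.002
cabFR [ 0.7027 -0.0229  0.1154] gap 0.0072
compact blob top [ 0.4667 -0.2773  0.0899] gap 0.0057
cab [0.6808 0.0903 0.1595 0.024 ] res [-0.6 -1.4  0.2  0.3  2.8  0.2 -4.9  0.2 -0.4 -0.2  0.4  2.3 -2.1 -0.1
 -0.4 -1.4 -0.1 -1.6  0.7 -2.5]
handle [0.6028 0.0777 0.    ] open-handle [0.4883 0.0593 0.    ] slot open [0.6038 0.0779 0.    ]
stand corners [[0.52, -0.258], [0.504, -0.311], [0.407, -0.29], [0.425, -0.229]]
stand c [ 0.4639 -0.272   0.012 ] yaw -0.26139972207187556 len 0.09926112084994067
sg 1 cost 208.5 [ 0.4606 -0.2784 -0.3334 -0.0937  0.0037  0.0021  0.0498] compact [ 0.4638 -0.2755  0.0498]
sg -1 cost 293.7 [ 0.4616 -0.2862 -0.3469 -0.1055  0.0116 -0.002   0.0507] compact [ 0.4637 -0.2746  0.0507]
decoyA [ 0.321 -0.201  0.06 ]
decoyB [ 0.417 -0.414  0.06 ]
cup [0.635 0.449 0.085]
disp [ 0.651 -0.381  0.154]
```

```bash
sed -i 's/\.055-\.006,\.104\]/.055,.104]/; s/-\.055+\.006,\.104\]/-.055,.104]/' fit.py
python3 - <<'E'
x=open('fit.py').read()
x=x.replace("M=[masks(s,bs),masks(t,bt)]\n","wt=np.ones((40,40));wt[:17,23:]=0\nM=[masks(s,bs)*wt,masks(t,bt)]\n")
x=x.replace("zip(render(u*sc+v0,sg),M))","zip((lambda q:[q[0]*wt,q[1]])(render(u*sc+v0,sg)),M))")
x+='''
    if sg==1:
        o=render(v,sg)
        cv2.imwrite("pics/cmp.png",np.hstack([cv2.resize(np.uint8(255*i),(w,480),interpolation=cv2.INTER_NEAREST) for i,w in((M[0],200),(o[0],200),(M[1],190),(o[1],190))]))
''' if 0 else ''
x=x.replace('    v=best[1];print("sg"','''    v=best[1]
    if sg==1:
        o=render(v,sg);cv2.imwrite("pics/cmp.png",np.hstack([cv2.resize(np.uint8(255*i),(w,300),interpolation=cv2.INTER_NEAREST) for i,w in((M[0],200),(o[0],200),(M[1],190),(o[1],190))]))
    print("sg"''')
open('fit.py','w').write(x)
E
python3 fit.py | grep -v -e decoy -e tri
```

```text
bar+y [0.5935 0.1327 0.1051] gap 0.0037
bar-y [0.6139 0.0168 0.095 ] gap 0.002
cabFR [ 0.7027 -0.0229  0.1154] gap 0.0072
compact blob top [ 0.4667 -0.2773  0.0899] gap 0.0057
cab [0.6809 0.0899 0.1605 0.0241] res [-0.8 -0.1  0.5 -1.1  0.6  0.6 -2.4 -0.2 -0.3 -0.2  0.6  2.2 -2.1 -0.1
 -0.4 -1.4 -0.1 -1.6  0.7 -2.5]
handle [0.6028 0.0773 0.    ] open-handle [0.4884 0.0588 0.    ] slot open [0.6039 0.0775 0.    ]
stand corners [[0.52, -0.258], [0.504, -0.311], [0.407, -0.29], [0.425, -0.229]]
stand c [ 0.4639 -0.272   0.012 ] yaw -0.26139972207187556 len 0.09926112084994067
sg 1 cost 28.0 [ 0.4605 -0.2802 -0.3397 -0.0093  0.008   0.0007  0.0495] compact [ 0.4639 -0.273   0.0495]
sg -1 cost 113.2 [ 0.4576 -0.2843 -0.3585 -0.1089  0.0113  0.0016  0.0506] compact [ 0.4631 -0.2742  0.0506]
cup [0.635 0.449 0.085]
disp [ 0.651 -0.381  0.154]
```

View pics/cmp.png

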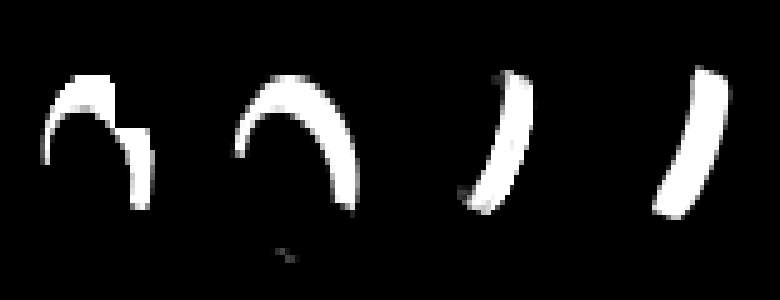

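Fit against the mask agrees. The compact's centre is about (0.464, -0.273) and 0.05 high, with yaw about -0.33. The handle is at about (0.603, 0.077), height about 0.10, and the cabinet yaw is about 0.165. Now I'll move toward the handle.

Emit:
drive_tool(
  series=[
    [0.4,0.22,0,0],
    [0.8,0.45,0,0],
    [1,0.56,0,0],
  ],
  fingers=44,
)

```text
time_s: 0.78
tcp_pos: [0.3604, 0.4409, 0.2925]
ee_rot: [[0.891, -0.454, -0.0], [-0.454, -0.891, -0.0], [0.0, 0.0, -1.0]]
wrist_force: [0.9, 0.8, 0.3]
gripper_width: 0.743
```

Emit:
drive_tool(
  series=[
    [0.4,0.22,0,0],
    [0.8,0.45,0,0],
    [1,0.56,0,0],
  ],
)

```text
time_s: 1.15
tcp_pos: [0.437, 0.3266, 0.2925]
ee_rot: [[0.891, -0.455, 0.0], [-0.455, -0.891, 0.0], [0.0, -0.0, -1.0]]
wrist_force: [-0.4, 0.9, 1.1]
gripper_width: 0.513
```

Emit:
drive_tool(
  series=[
    [0.4,0.22,0,0],
    [0.8,0.45,0,0],
    [1,0.56,0,0],
  ],
)

```text
time_s: 1.52
tcp_pos: [0.5136, 0.2123, 0.2924]
ee_rot: [[0.891, -0.455, 0.0], [-0.455, -0.891, -0.0], [0.0, -0.0, -1.0]]
wrist_force: [0.3, 0.7, -0.0]
gripper_width: 0.506
```

Emit:
drive_tool(
  series=[
    [0.4,0.22,0,0.08],
    [0.8,0.45,0,0.16],
    [1,0.56,0,0.24],
    [1,0.56,0,0.32],
    [1,0.56,0,0.4],
    [1,0.56,0,0.47],
    [1,0.56,0,0.47],
    [1,0.56,0,0.47],
  ],
)

```text
time_s: 2.52
tcp_pos: [0.5892, 0.1003, 0.2923]
ee_rot: [[0.162, -0.987, 0.0], [-0.987, -0.162, 0.0], [-0.0, -0.0, -1.0]]
wrist_force: [0.9, -0.6, -0.7]
gripper_width: 0.508
```

```bash
cat >> h.py <<'E'
def plan(xyz,xyaw):
    """shift (tool axes, fractions) and turn to bring TCP to xyz with tool-x at yaw xyaw (deg)"""
    s=telemetry.sense();R=s["ee_rot"];d=(np.array(xyz)-s["tcp_pos"])@R/.12
    y=np.degrees(np.arctan2(R[1,0],R[0,0]));a=(xyaw-y+180)%360-180
    print("t",round(s["time_s"],2),"tcp",s["tcp_pos"].round(4),"yaw",round(y,1),"j6",s["joints"][5].round(1),"F",s["wrist_force"].round(1),"w",round(87*s["gripper_width"],1))
    print("shift",d.round(3),"turn",round(-np.radians(a)/2,3))
E
python3 -c "
from h import *
plan([.603,.076,.152],-80.5)"
```

```text
t 2.52 tcp [0.5892 0.1003 0.2923] yaw -80.7 j6 -15.8 F [ 0.9 -0.6 -0.7] w 44.2
shift [ 0.219 -0.08   1.169] turn -0.001
```

Emit:
drive_tool(
  series=[
    [0.1,-0.04,0.2,0],
    [0.22,-0.08,0.4,0],
    [0.22,-0.08,0.6,0],
    [0.22,-0.08,0.72,0],
    [0.22,-0.08,0.72,0],
  ],
)

```text
time_s: 3.15
tcp_pos: [0.6025, 0.0758, 0.2049]
ee_rot: [[0.161, -0.987, -0.002], [-0.987, -0.161, -0.001], [0.001, 0.002, -1.0]]
wrist_force: [-0.7, -0.9, 0.9]
gripper_width: 0.507
```

```bash
python3 - <<'E'
from h import *
plan([.603,.076,.154],-80.5)
s,t=capture("side"),capture("top")
A=np.zeros((400,800,3),np.uint8);A[:,:400]=crop(s,230,130,100,100,4);A[:,400:]=crop(t,235,110,100,100,4)
cv2.imwrite("pics/hover.png",A)
E
```

```text
t 3.15 tcp [0.6025 0.0758 0.2049] yaw -80.7 j6 -13.1 F [-0.7 -0.9  0.9] w 44.1
shift [-0.001 -0.005  0.424] turn -0.002
```

View pics/hover.png

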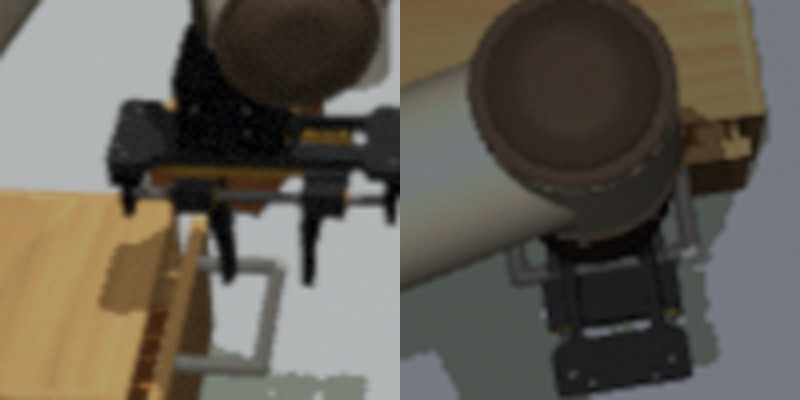

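The fingers (crop 228,280 and 308,280) straddle the bar (about crop 275,270), and the inner one is clear of the drawer front. Next I'll lower and close.

Emit:
drive_tool(
  series=[
    [0,0,0.15,0],
    [0,0,0.3,0],
    [0,0,0.42,0],
    [0,0,0.42,0],
  ],
)

```text
time_s: 3.75
tcp_pos: [0.6027, 0.0758, 0.1549]
ee_rot: [[0.161, -0.987, -0.001], [-0.987, -0.161, -0.001], [0.0, 0.001, -1.0]]
wrist_force: [-0.0, 0.7, -0.1]
gripper_width: 0.507
```

Emit:
drive_tool(
  series=[
    [0,0,0,0],
    [0,0,0,0],
    [0,0,0,0],
    [0,0,0,0],
    [0,0,0,0],
    [0,0,0,0],
  ],
  fingers=0,
)

```text
time_s: 4.5
tcp_pos: [0.6031, 0.0758, 0.1557]
ee_rot: [[0.16, -0.987, 0.001], [-0.987, -0.16, 0.0], [0.0, -0.001, -1.0]]
wrist_force: [-0.4, 0.2, 1.9]
gripper_width: 0.126
```

Gripped (about 11–12 mm). Pulling along tool +y, slowing near the stop.

Emit:
drive_tool(
  series=[
    [0,0.08,0,0],
    [0,0.2,0,0],
    [0,0.32,0,0],
    [0,0.44,0,0],
    [0,0.56,0,0],
    [0,0.68,0,0],
    [0,0.78,0,0],
    [0,0.82,0,0],
    [0,0.82,0,0],
  ],
)

```text
time_s: 5.62
tcp_pos: [0.5048, 0.06, 0.1556]
ee_rot: [[0.16, -0.987, -0.002], [-0.987, -0.16, -0.0], [-0.0, 0.002, -1.0]]
wrist_force: [-2.5, 2.8, 7.0]
gripper_width: 0.124
```

Emit:
drive_tool(
  series=[
    [0,0.02,0,0],
    [0,0.04,0,0],
    [0,0.06,0,0],
    [0,0.08,0,0],
    [0,0.08,0,0],
  ],
)

```text
time_s: 6.25
tcp_pos: [0.4962, 0.0586, 0.1556]
ee_rot: [[0.16, -0.987, 0.0], [-0.987, -0.16, 0.0], [-0.0, -0.0, -1.0]]
wrist_force: [1.5, 3.8, 5.5]
gripper_width: 0.124
```

Emit:
drive_tool(
  series=[
    [0,0.015,0,0],
    [0,0.03,0,0],
    [0,0.04,0,0],
    [0,0.04,0,0],
  ],
)

```text
time_s: 6.75
tcp_pos: [0.4916, 0.0579, 0.1557]
ee_rot: [[0.16, -0.987, 0.0], [-0.987, -0.16, 0.0], [-0.0, -0.0, -1.0]]
wrist_force: [1.2, 4.1, 5.5]
gripper_width: 0.124
```

Emit:
drive_tool(
  series=[
    [0,0.01,0,0],
    [0,0.02,0,0],
    [0,0.02,0,0],
  ],
)

```text
time_s: 7.12
tcp_pos: [0.4892, 0.0575, 0.1556]
ee_rot: [[0.16, -0.987, 0.0], [-0.987, -0.16, 0.0], [-0.0, -0.001, -1.0]]
wrist_force: [1.6, 4.6, 5.5]
gripper_width: 0.128
```

Emit:
drive_tool(
  series=[
    [0,0.01,0,0],
    [0,0.02,0,0],
    [0,0.02,0,0],
  ],
)

```text
time_s: 7.5
tcp_pos: [0.4878, 0.0573, 0.1557]
ee_rot: [[0.161, -0.987, 0.003], [-0.987, -0.161, 0.001], [-0.0, -0.003, -1.0]]
wrist_force: [4.2, 3.7, 3.0]
gripper_width: 0.126
```

Emit:
drive_tool(
  series=[
    [0,0.01,0,0],
    [0,0.02,0,0],
    [0,0.02,0,0],
  ],
)

```text
time_s: 7.88
tcp_pos: [0.4874, 0.0572, 0.1557]
ee_rot: [[0.161, -0.987, 0.007], [-0.987, -0.161, 0.002], [-0.001, -0.008, -1.0]]
wrist_force: [10.0, 2.6, -3.6]
gripper_width: 0.122
```

Emit:
drive_tool(
  series=[
    [0,0.01,0,0],
    [0,0.02,0,0],
    [0,0.02,0,0],
  ],
)

```text
time_s: 8.25
tcp_pos: [0.4871, 0.0572, 0.1557]
ee_rot: [[0.162, -0.987, 0.012], [-0.987, -0.162, 0.003], [-0.001, -0.013, -1.0]]
wrist_force: [16.0, 0.4, -9.3]
gripper_width: 0.122
```

The drawer is against its stop: force is rising to 16 N with no more travel, and the total travel of 117 mm matches the estimated 23–24 mm start. Backing off the preload, releasing and rising.

Emit:
drive_tool(
  series=[
    [0,-0.02,0,0],
    [0,-0.04,0,0],
    [0,-0.045,0,0],
    [0,-0.045,0,0],
  ],
)

```text
time_s: 8.75
tcp_pos: [0.4878, 0.0573, 0.1557]
ee_rot: [[0.16, -0.987, 0.001], [-0.987, -0.16, 0.0], [-0.0, -0.001, -1.0]]
wrist_force: [1.7, 4.7, 3.7]
gripper_width: 0.125
```

Emit:
drive_tool(
  series=[
    [0,0,0,0],
    [0,0,0,0],
    [0,0,0,0],
    [0,0,0,0],
    [0,0,-0.15,0],
    [0,0,-0.35,0],
    [0,0,-0.6,0],
    [0,0,-0.85,0],
    [0,0,-0.85,0],
  ],
  fingers=44,
)

```text
time_s: 9.88
tcp_pos: [0.4882, 0.0573, 0.2596]
ee_rot: [[0.161, -0.987, 0.005], [-0.987, -0.161, 0.002], [-0.001, -0.005, -1.0]]
wrist_force: [-0.1, 0.9, -0.3]
gripper_width: 0.505
```

```bash
python3 -c "
from h import *
plan([.464,-.273,.24],-18.9)"
```

```text
t 9.88 tcp [0.4882 0.0573 0.2596] yaw -80.8 j6 -16.5 F [-0.1  0.9 -0.3] w 44.0
shift [2.684 0.642 0.158] turn -0.54
```

Emit:
drive_tool(
  series=[
    [0.4,0.1,0,0],
    [0.8,0.19,0,0],
    [0.9,0.21,0,0],
  ],
  fingers=70,
)

```text
time_s: 10.25
tcp_pos: [0.4786, -0.0556, 0.2562]
ee_rot: [[0.157, -0.988, -0.003], [-0.988, -0.157, -0.0], [-0.0, 0.003, -1.0]]
wrist_force: [-0.9, -0.1, -0.8]
gripper_width: 0.752
```

Emit:
drive_tool(
  series=[
    [0.4,0.1,0,0],
    [0.8,0.19,0,0],
    [0.9,0.21,0,0],
  ],
)

```text
time_s: 10.62
tcp_pos: [0.4716, -0.1659, 0.2564]
ee_rot: [[0.158, -0.988, -0.002], [-0.988, -0.158, 0.0], [-0.001, 0.002, -1.0]]
wrist_force: [-0.6, 1.1, 0.2]
gripper_width: 0.803
```

Emit:
drive_tool(
  series=[
    [0.3,0.1,0,-0.08],
    [0.6,0.19,0,-0.17],
    [0.88,0.21,0,-0.26],
    [0.88,0.21,0,-0.35],
    [0.88,0.21,0,-0.44],
    [0.88,0.21,0,-0.54],
    [0.88,0.21,0,-0.54],
    [0.88,0.21,0,-0.54],
  ],
)

```text
time_s: 11.62
tcp_pos: [0.4645, -0.272, 0.2571]
ee_rot: [[0.945, -0.326, -0.001], [-0.326, -0.945, 0.0], [-0.001, -0.0, -1.0]]
wrist_force: [0.5, -0.2, 0.1]
gripper_width: 0.802
```

```bash
python3 - <<'E'
from h import *
plan([.464,-.273,.126],-18.9)
s,t=capture("side"),capture("top")
A=np.zeros((600,800,3),np.uint8);A[:300,:400]=crop(s,340,100,100,75,4);A[:300,400:]=crop(t,370,190,100,75,4)
A[300:,:400]=crop(s,220,165,100,75,4);A[300:,400:]=crop(t,230,125,100,75,4)
cv2.imwrite("pics/h2.png",A)
E
```

```text
t 11.62 tcp [ 0.4645 -0.272   0.2571] yaw -19.0 j6 84.1 F [ 0.5 -0.2  0.1] w 69.8
shift [-0.     0.009  1.092] turn -0.001
```

View pics/h2.png

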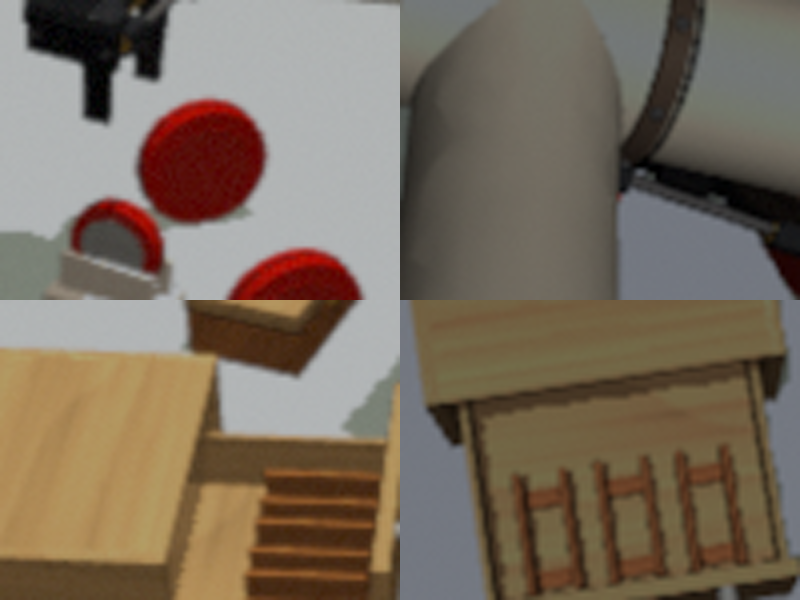

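The compact is still in its stand (side crop 115,240). The open drawer shows three slots, the middle one centred near top crop (630,515). Measuring the slot, and checking that the second disc's height clears the gripper body.

```bash
python3 - <<'E'
from h import *
s,t=capture("side"),capture("top")
p,g=tri(s,(390.2,140.5),t,(474.3,251));print("decoyB centre",p.round(3),g.round(4),"width mm",31*np.linalg.norm(p-s["eye"])/s["fx"]*1e3)
T=lambda a:(230-.375+(a[0]-400)/4,125-.375+(a[1]-300)/4)
S=lambda a:(220-.375+a[0]/4,165-.375+(a[1]-300)/4)
p,g=tri(s,S((267,471)),t,T((727,447)));print("right wall back top",p.round(4),"gap",g.round(4))
W=np.array([[(518,477),(533,590)],[(565,470),(578,584)],[(599,461),(615,572)],[(645,459),(659,569)],[(682,453),(697,563)],[(726,447),(742,560)]],float)
Q=np.array([[onz(t,T(a),.052)[:2] for a in w] for w in W])
d=(Q[:,0]-Q[:,1]);print("len",np.linalg.norm(d,axis=1).round(3),"yaw",np.arctan2(d[:,1],d[:,0]).round(3))
for i,n in enumerate(("left","mid","right")):print(n,Q[2*i:2*i+2].mean((0,1)).round(4))
b=Q[0::2,:].mean((0,1))*0
m=Q.mean(1);v=m[5]-m[0];print("across yaw",np.arctan2(v[0],-v[1]).round(3),"span",np.linalg.norm(v).round(4),"mean",Q.mean((0,1)).round(4))
E
```

```text
decoyB centre [ 0.415 -0.418  0.052] 0.0034 width mm 107.58357106031052
right wall back top [0.6549 0.0131 0.0488] gap 0.0011
len [0.077 0.077 0.076 0.075 0.075 0.077] yaw [0.148 0.127 0.154 0.134 0.141 0.143]
left [0.5963 0.1314]
mid [0.6068 0.0778]
right [0.6137 0.0231]
across yaw 0.154 span 0.14 mean [0.6056 0.0774]
```

Emit:
drive_tool(
  series=[
    [0,0,0.2,0],
    [0,0,0.4,0],
    [0,0,0.6,0],
    [0,0,0.7,0],
    [0,0,0.7,0],
  ],
  fingers=60,
)

```text
time_s: 12.45
tcp_pos: [0.4642, -0.2725, 0.1729]
ee_rot: [[0.946, -0.324, -0.002], [-0.324, -0.946, 0.0], [-0.002, 0.0, -1.0]]
wrist_force: [0.1, -0.5, 0.1]
gripper_width: 0.689
```

Emit:
drive_tool(
  series=[
    [0,0,0.15,0],
    [0,0,0.3,0],
    [0,0,0.35,0],
    [0,0,0.35,0],
  ],
)

```text
time_s: 12.95
tcp_pos: [0.4648, -0.2727, 0.132]
ee_rot: [[0.946, -0.324, 0.001], [-0.324, -0.946, -0.0], [0.001, 0.0, -1.0]]
wrist_force: [0.1, 0.5, 0.6]
gripper_width: 0.693
```

Emit:
drive_tool(
  series=[
    [0,0,0,0],
    [0,0,0,0],
    [0,0,0,0],
    [0,0,0,0],
    [0,0,0,0],
    [0,0,0,0],
    [0,0,0,0],
  ],
  fingers=0,
)

```text
time_s: 13.82
tcp_pos: [0.4644, -0.2725, 0.1314]
ee_rot: [[0.946, -0.324, -0.0], [-0.324, -0.946, -0.0], [-0.0, 0.0, -1.0]]
wrist_force: [0.1, 0.0, 0.4]
gripper_width: 0.205
```

Gripped at 17.8 mm, so it sits flat between the pads. Lifting and carrying.

Emit:
drive_tool(
  series=[
    [0,0,-0.08,0],
    [0,0,-0.2,0],
    [0,0,-0.4,0],
    [0,0,-0.6,0],
    [0,0,-0.8,0],
    [0,0,-1,0],
    [0,0,-1,0],
  ],
)

```text
time_s: 14.7
tcp_pos: [0.4653, -0.2728, 0.2543]
ee_rot: [[0.946, -0.324, 0.006], [-0.324, -0.946, -0.002], [0.006, -0.0, -1.0]]
wrist_force: [-0.2, 0.4, -1.1]
gripper_width: 0.203
```

```bash
python3 -c "
from h import *
plan([.6035,.0775,.255],9.0)"
```

```text
t 14.7 tcp [ 0.4653 -0.2728  0.2543] yaw -18.9 j6 84.2 F [-0.2  0.4 -1.1] w 17.7
shift [ 0.145 -3.135 -0.004] turn -0.243
```

Emit:
drive_tool(
  series=[
    [0.01,-0.12,0,0],
    [0.02,-0.36,0,0],
    [0.03,-0.6,0,0],
    [0.04,-0.8,0,0],
  ],
)

```text
time_s: 15.2
tcp_pos: [0.4999, -0.1814, 0.25]
ee_rot: [[0.946, -0.323, -0.003], [-0.323, -0.946, 0.001], [-0.003, 0.0, -1.0]]
wrist_force: [0.0, 0.1, -1.5]
gripper_width: 0.203
```

Emit:
drive_tool(
  series=[
    [0.01,-0.25,0,0],
    [0.02,-0.5,0,0],
    [0.04,-0.8,0,0],
  ],
)

```text
time_s: 15.58
tcp_pos: [0.5353, -0.0923, 0.25]
ee_rot: [[0.946, -0.324, -0.003], [-0.324, -0.946, 0.0], [-0.003, 0.001, -1.0]]
wrist_force: [-0.4, 0.5, -0.1]
gripper_width: 0.2
```

Emit:
drive_tool(
  series=[
    [0.01,-0.25,0,0],
    [0.02,-0.5,0,0],
    [0.04,-0.8,0,0],
  ],
)

```text
time_s: 15.95
tcp_pos: [0.5708, -0.0031, 0.2499]
ee_rot: [[0.946, -0.324, -0.003], [-0.324, -0.946, -0.0], [-0.003, 0.001, -1.0]]
wrist_force: [0.9, -0.1, -1.6]
gripper_width: 0.207
```

Emit:
drive_tool(
  series=[
    [0.01,-0.25,0,-0.06],
    [0.02,-0.5,0,-0.12],
    [0.03,-0.73,0,-0.18],
    [0.03,-0.73,0,-0.24],
    [0.03,-0.73,0,-0.24],
    [0.03,-0.73,0,-0.24],
  ],
)

```text
time_s: 16.7
tcp_pos: [0.6026, 0.0772, 0.2506]
ee_rot: [[0.989, 0.148, -0.002], [0.148, -0.989, -0.0], [-0.002, 0.0, -1.0]]
wrist_force: [1.0, 0.0, -1.1]
gripper_width: 0.206
```

```bash
python3 - <<'E'
from h import *
plan([.6035,.0775,.2],9.0)
s,t=capture("side"),capture("top")
A=np.zeros((400,800,3),np.uint8);A[:,:400]=crop(s,210,130,100,100,4);A[:,400:]=crop(t,230,125,100,100,4)
cv2.imwrite("pics/h3.png",A)
E
```

```text
t 16.7 tcp [0.6026 0.0772 0.2506] yaw 8.5 j6 76.0 F [ 1.   0.  -1.1] w 17.9
shift [ 0.009 -0.002  0.422] turn -0.004
```

View pics/h3.png

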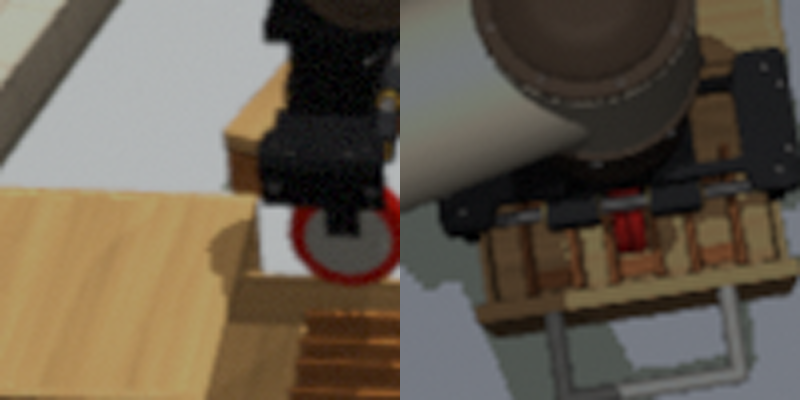

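```bash
python3 - <<'E'
from h import *
s,t=capture("side"),capture("top")
q=telemetry.sense();Rt=q["ee_rot"];th=np.linspace(0,2*np.pi,181)
ax=np.array([Rt[0,0],Rt[1,0],0]);n=np.array([-ax[1],ax[0],0])
def red(c):
    i=c["color"].astype(float);m=((i[...,2]-1.3*i[...,1]-15)>20).astype(np.uint8)
    k,l,st,ce=cv2.connectedComponentsWithStats(m);return [x for x in st[1:].tolist() if x[4]>10]
print("side",red(s));print("top",red(t))
for off in(-.006,0,.006):
  for dz in(.071,.0774,.083):
    C=q["tcp_pos"]+ax*off-[0,0,dz]
    D=np.vstack([C+.04*np.outer(np.cos(th),ax)+.04*np.outer(np.sin(th),[0,0,1])+e*n for e in(.009,-.009)])
    a,b=pix(s,D),pix(t,D)
    print(off,dz,"side left %.1f right %.1f bottom %.1f"%(a[:,0].min(),a[:,0].max(),a[:,1].max()),"top u %.1f-%.1f bottom %.1f"%(b[:,0].min(),b[:,0].max(),b[:,1].max()))
E
```

```text
side [[375, 125, 31, 30, 725], [396, 162, 34, 33, 865], [283, 177, 29, 24, 174]]
top [[283, 177, 9, 11, 70], [463, 233, 28, 39, 418], [380, 269, 29, 41, 448]]
-0.006 0.071 side left 282.8 right 314.3 bottom 199.2 top u 279.5-292.0 bottom 190.3
-0.006 0.0774 side left 283.0 right 314.4 bottom 201.1 top u 279.6-292.0 bottom 190.7
-0.006 0.083 side left 283.1 right 314.4 bottom 202.8 top u 279.7-292.1 bottom 191.1
0 0.071 side left 280.5 right 312.0 bottom 199.1 top u 279.1-291.6 bottom 187.8
0 0.0774 side left 280.7 right 312.1 bottom 201.0 top u 279.3-291.7 bottom 188.2
0 0.083 side left 280.8 right 312.1 bottom 202.7 top u 279.4-291.7 bottom 188.6
0.006 0.071 side left 278.2 right 309.7 bottom 199.0 top u 278.8-291.3 bottom 185.3
0.006 0.0774 side left 278.4 right 309.8 bottom 200.9 top u 278.9-291.3 bottom 185.8
0.006 0.083 side left 278.5 right 309.8 bottom 202.6 top u 279.1-291.4 bottom 186.1
```

Emit:
drive_tool(
  series=[
    [0.02,0,0.1,-0.004],
    [0.02,0,0.2,-0.004],
    [0.02,0,0.35,-0.004],
    [0.02,0,0.5,-0.004],
    [0.02,0,0.58,-0.004],
    [0.02,0,0.58,-0.004],
  ],
)

```text
time_s: 17.65
tcp_pos: [0.605, 0.0771, 0.1807]
ee_rot: [[0.988, 0.157, -0.002], [0.157, -0.988, -0.001], [-0.002, 0.001, -1.0]]
wrist_force: [0.4, -0.2, -1.0]
gripper_width: 0.204
```

```bash
python3 - <<'E'
from h import *
plan([.6045,.0775,.138],9.0)
s,t=capture("side"),capture("top")
A=np.zeros((480,800,3),np.uint8);A[:,:400]=crop(s,255,165,50,60,8);A[:,400:]=crop(t,260,150,50,60,8)
cv2.imwrite("pics/h4.png",A)
E
```

```text
t 17.65 tcp [0.605  0.0771 0.1807] yaw 9.1 j6 76.6 F [ 0.4 -0.2 -1. ] w 17.7
shift [-0.003 -0.004  0.356] turn 0.0
```

View pics/h4.png

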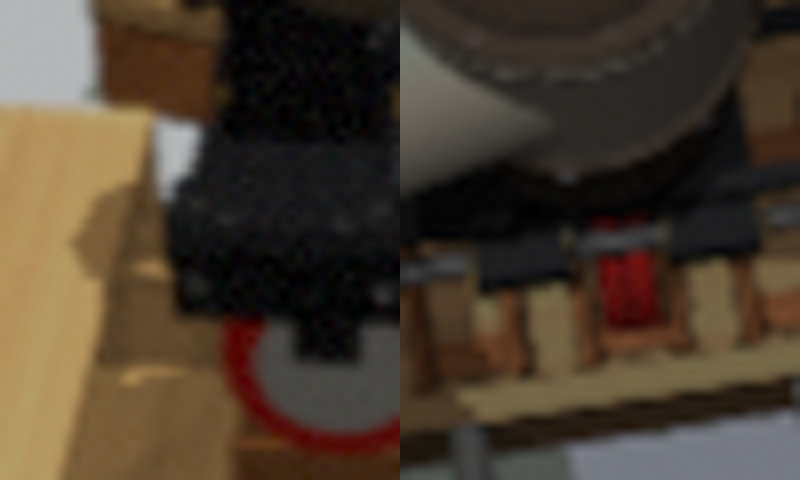

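The compact hangs centred between the middle slot's walls (top crop: red 601–658, walls about 590 and 676). Lowering slowly and watching the forces.

Emit:
drive_tool(
  series=[
    [0,0,0.04,0],
    [0,0,0.08,0],
    [0,0,0.12,0],
    [0,0,0.16,0],
    [0,0,0.2,0],
    [0,0,0.2,0],
  ],
)

```text
time_s: 18.5
tcp_pos: [0.6052, 0.0773, 0.1573]
ee_rot: [[0.988, 0.157, -0.001], [0.157, -0.988, -0.0], [-0.001, 0.0, -1.0]]
wrist_force: [1.3, -0.5, -0.3]
gripper_width: 0.203
```

Emit:
drive_tool(
  series=[
    [0,0,0.04,0],
    [0,0,0.08,0],
    [0,0,0.11,0],
    [0,0,0.13,0],
    [0,0,0.13,0],
  ],
)

```text
time_s: 19.12
tcp_pos: [0.6053, 0.0773, 0.142]
ee_rot: [[0.988, 0.158, -0.0], [0.158, -0.988, -0.0], [-0.0, 0.0, -1.0]]
wrist_force: [-0.1, -0.2, -1.3]
gripper_width: 0.208
```

Emit:
drive_tool(
  series=[
    [0,0,0.015,0],
    [0,0,0.025,0],
    [0,0,0.025,0],
  ],
)

```text
time_s: 19.5
tcp_pos: [0.6054, 0.0773, 0.1392]
ee_rot: [[0.988, 0.158, -0.0], [0.158, -0.988, -0.0], [-0.0, 0.0, -1.0]]
wrist_force: [0.2, -0.0, -0.6]
gripper_width: 0.204
```

Emit:
drive_tool(
  series=[
    [0,0,0.01,0],
    [0,0,0.015,0],
    [0,0,0.015,0],
  ],
)

```text
time_s: 19.88
tcp_pos: [0.6054, 0.0773, 0.1375]
ee_rot: [[0.988, 0.158, 0.0], [0.158, -0.988, -0.0], [0.0, 0.0, -1.0]]
wrist_force: [-0.6, 0.5, -1.2]
gripper_width: 0.205
```

Emit:
drive_tool(
  series=[
    [0,0,0.01,0],
    [0,0,0.01,0],
    [0,0,0.01,0],
  ],
)

```text
time_s: 20.25
tcp_pos: [0.6056, 0.0774, 0.1372]
ee_rot: [[0.987, 0.158, 0.001], [0.158, -0.987, -0.0], [0.001, 0.0, -1.0]]
wrist_force: [-2.1, 0.1, 5.8]
gripper_width: 0.205
```

Contact at the expected height (5.8 N up at TCP 0.1372). Opening modestly, then rising.

Emit:
drive_tool(
  series=[
    [-0.008,0,0.004,0],
    [-0.008,0,0.004,0],
  ],
)

```text
time_s: 20.5
tcp_pos: [0.6053, 0.0774, 0.1371]
ee_rot: [[0.987, 0.158, 0.003], [0.158, -0.987, 0.0], [0.003, 0.0, -1.0]]
wrist_force: [-1.2, -0.7, 5.9]
gripper_width: 0.206
```

Emit:
drive_tool(
  series=[
    [0,0,0,0],
    [0,0,0,0],
    [0,0,0,0],
    [0,0,0,0],
    [0,0,0,0],
  ],
  fingers=50,
)

```text
time_s: 21.12
tcp_pos: [0.6045, 0.0772, 0.1356]
ee_rot: [[0.988, 0.158, -0.0], [0.158, -0.988, -0.0], [-0.0, 0.0, -1.0]]
wrist_force: [-0.2, -0.3, 0.9]
gripper_width: 0.564
```

Emit:
drive_tool(
  series=[
    [0,0,-0.1,0],
    [0,0,-0.25,0],
    [0,0,-0.5,0],
    [0,0,-0.75,0],
    [0,0,-1,0],
    [0,0,-1,0],
  ],
)

```text
time_s: 21.88
tcp_pos: [0.6057, 0.0775, 0.2598]
ee_rot: [[0.987, 0.158, 0.007], [0.158, -0.987, 0.002], [0.008, -0.001, -1.0]]
wrist_force: [0.2, -0.9, 0.4]
gripper_width: 0.578
```

Emit:
drive_tool(
  series=[
    [-0.2,0.3,-0.2,0],
    [-0.4,0.6,-0.2,0],
    [-0.6,0.9,-0.2,0],
    [-0.8,1,-0.2,0],
    [-0.8,1,-0.2,0],
  ],
)

```text
time_s: 22.5
tcp_pos: [0.527, -0.0575, 0.2797]
ee_rot: [[0.988, 0.156, -0.001], [0.156, -0.988, 0.0], [-0.001, -0.0, -1.0]]
wrist_force: [0.6, 0.1, -0.5]
gripper_width: 0.574
```

Emit:
drive_tool(
  series=[
    [-0.2,0.3,0,0],
    [-0.4,0.6,0,0],
    [-0.4,0.9,0,0],
    [-0.4,1,0,0],
    [-0.4,1,0,0],
  ],
)

```text
time_s: 23.12
tcp_pos: [0.5005, -0.1825, 0.2793]
ee_rot: [[0.988, 0.157, -0.001], [0.157, -0.988, 0.0], [-0.001, -0.0, -1.0]]
wrist_force: [-0.3, -0.1, 0.2]
gripper_width: 0.572
```

```bash
python3 - <<'E'
from h import *
plan([.6045,.0775,.138],9.0)
s,t=capture("side"),capture("top")
A=np.zeros((600,800,3),np.uint8);A[:400,:400]=crop(s,220,150,100,100,4);A[:400,400:]=crop(t,230,120,100,100,4)
A[400:,:320]=crop(s,0,0,640,400,.5)[:200];A[400:,400:720]=crop(t,0,0,640,400,.5)[:200]
cv2.imwrite("pics/fin.png",A)
E
```

```text
t 23.12 tcp [ 0.5005 -0.1825  0.2793] yaw 9.0 j6 101.6 F [-0.3 -0.1  0.2] w 49.8
shift [ 1.196 -2.003  1.177] turn 0.0
```

View pics/fin.png

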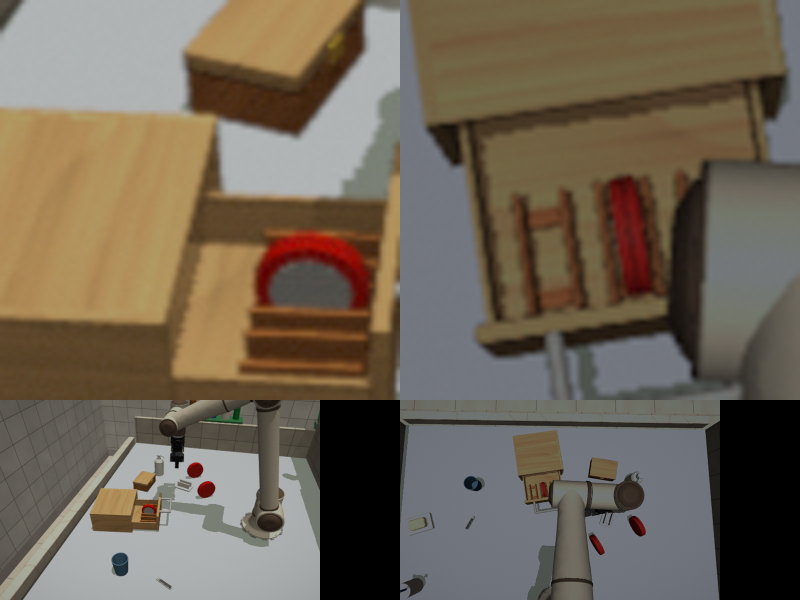

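The compact stands on edge in the middle slot (top crop 630,235; side crop 313,275). The drawer is open, the slots haven't shifted since it opened, and the bystanders are where they were. Handing in.

```bash
python3 -c "
from h import *
print(order.finish_job())"
```

```text
the job is handed in; nothing more can be done
None
```

I pulled the drawer out to its stop and stood the red mirror compact on edge in the middle slot. The job was handed in at about 23 s of the 51 s allowed.

- **Drawer:** I gripped the handle bar and pulled it about 117 mm until the force rose to 16 N with no further travel. That matches the roughly 23 mm it was already out. After backing off the strain, the handle position agreed with the stop I had predicted from the camera fit to about 1 mm.
- **Compact:** I took the smallest of the three red discs, the one in the white stand. The gripper closed to 17.8 mm on it. I lowered it until it touched the slot's rails with about 6 N, at the expected height, and only then let go.
- **Last pictures:** the compact stands between the middle slot's walls and the drawer is still open. The gripper is clear. The cup, clipper, box and dispenser look unmoved by eye; I did not measure them again.
- **Disagreements:**
  - The compact's fitted height was 50 mm, against 54 mm in the text.
  - One end of the handle bar measured 95 mm high, against 104 mm.
  - The slot walls measured about 76 mm long, against 84 mm. I think the drawer front hid their near ends.
  - Cabinet yaw estimates ranged from 0.14 to 0.17 rad; I used 0.157 for the placing.

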